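Press a new heel piece onto a shoe

ROBOT

A 6-joint arm with a two-finger parallel gripper is mounted at the origin on the work surface. World frame = base frame: x ahead of the robot, y to its left, z up, the work surface at z = 0. Lengths are in m, angles in rad, forces in N, time in s.
With the tool pointing down it reaches from about 0.35 to 0.725 m from the base axis. Payload 6 kg.
Tool frame: the origin (TCP) lies midway between the tips of the shut fingers; the grasp point (between the pads) lies 19 mm behind it; z points along the fingers, y is the line along which they close (so a half turn about z gives the same grasp; the last joint's range is limited). The gripper opens to 85 mm and grips with 20 to 120 N. Pads are 22 mm wide; open, the fingers measure 114 mm over their backs; the gripper's body (76 mm by 85 mm) begins 54 mm behind the grasp point. The pads swing forward as they close: fully open they stand 13 mm farther back than shut.
Start: joints at [-0.971, 0.04, 0.085, 0, -1.615, -0.334], TCP at [0.158, -0.579, 0.231] pointing down, gripper open.
Joint ranges: [-2.56, 2.56], [-1.29, 2.01], [-1.08, 1.49], [-3.29, 1.98], [-2.81, -0.18], [-2.99, 2.99]. Speed limits (rad/s): [2.57, 2.57, 3.01, 3.14, 3.14, 3.14].

INTERFACE

Orientations are given as a rotation vector (axis times angle).
In Python, from bench import sense, capture, job_done gives the robot as it stands.
- The arm moves only by the shell command python3 -m pendant 'ROWS' [FORCE]. ROWS is JSON, a list of rows, each an object with "claw": the closure, from 0 (fully open) to 1 (shut); "slide": the shift along the tool's x, y, z in cm, a list of three; "twist": the turn about the tool's z in degrees. A call has exactly 8 rows; each row is the pose to reach, as a shift and turn from the pose commanded when the call began, along the tool's axes at that moment; what a row does not reach only later rows make up. A row lasts 1/8 s, in which the tool goes at most 62.5 mm and 10.7 degrees, less where a joint would pass 70% of its speed; a pose out of reach is approached as far as the arm can. A call with a gripper value outside its range is refused whole. The fingers move at their own pace and stop on an object; FORCE is the grip in N (left out, the last holds). Time passes only in rows, so rows that repeat a pose let the fingers close, or fill a call up. It gives the time, the measured TCP pose, the force, the opening and the grip force at its end, in the units of the state.
- sense(): the state, without advancing time (a new reading comes with each control period).
- capture(name): name is "scene" or "side" or "wrist"; returns a dict with "image" (480x640x3 uint8, red, green, blue), "depth" (480x640 float32, m along the optical axis (not along the pixel's ray), 0 where there is no reading), "fx", "fy", "cx", "cy" (pixels), "k1" (the pictures are not rectified: a ray, as slopes to the right and down, at radius r is drawn at 1 + k1 r^2 times it, then the intrinsics apply), "eye" and "attitude" of the camera in the world; the wrist camera has in their place "tool_from_camera" (4x4, takes a point from camera to tool coordinates, whose origin is the TCP and whose axes are the flange's). Camera axes: x right, y up, looking along -z (the intrinsics and any distortion apply to the point x, -y, -z); pixel columns grow to the right and rows downward; lengths in m; the calibration is good to about 2 mm. A picture is of the moment at which its call begins: read the wrist's pose just before it.
- job_done(): hands the job in; it is judged then, once.
The state is a dict: "time": time; "qpos": joint angles; "qvel": joint speeds; "joint_efforts": joint torques, N m; "ee_pos": TCP position; "orientation": TCP orientation; "wrist_force": force on the tool from outside, world axes, zero at the start; "moment": the same for the moment, N m; "gripper_width": opening from 0.0 (shut) to 1.0 (fully open); "finger_force": force on a finger pad.
Only numpy, scipy, OpenCV 4.12 (cv2) and the standard library are available. Lean on these libraries where they do the work, as an engineer would, in place of code of your own. Each camera call takes 0.05 s, during which the arm holds its last target. There are 200 camera calls.

TASK

Re-heel the shoe that sits sole-up on the repair jack: pick up the large D-shaped rubber heel piece from the bench, tilt it to the slope of the upturned heel and press it down flush on the heel, straight edge towards the toe and overlapping the heel about evenly all round. The cement is already on the heel, so keep it pressed firmly there for about three seconds and finish while still gripping and pressing it: do not let go. Do not shift the shoe on its jack, and leave the small heel piece, the tin, the button box and the screwdriver where they are.

Things in the scene. Friction and masses are not known exactly. Their poses are not given: they have to be found in the camera images.
- lift_center (a point): The large heel piece: loose D-shaped plate of black rubber, 68 mm long (x), 62 wide (y), 8 thick, 30-60 g, flat on the bench, ribbed tread side up. Point: its centre, half-way up. x points to the straight edge; the other end is a half round of 31 mm radius, so the two straight parallel sides, 62 mm apart (grip there), run from 3 mm behind the centre to the straight edge. z points out of the tread.
- lift_straight (a point): Middle of the heel piece's straight edge, half-way up: 34 mm along x from its centre.
- heel_face (a point): Centre of the flat end face of the shoe's heel, where the piece goes: a D, 56 mm long (x), 50 wide (y). z: outward normal; x: up the slope, towards the toe; y: level, across the shoe. It slopes 9 to 29 degrees from level, about 0.21 to 0.24 m above the bench. Nothing of the shoe rises above this face's plane; beside the heel is room for fingers (it widens to 57 mm at its root, 48 mm down).
- shoe: Brown leather shoe on a wooden last, sole up, 240 mm long, 85 wide at the ball, with a 48 mm stacked heel, on the repair jack's locked tilting knuckle, which stays put under ordinary pressing. Origin on the level tilt axis, 85 mm above the bench; axes as for the heel face, whose centre lies at x -20 mm, z +150 mm.
- lift_small_center (a point): A small D-shaped heel piece for another shoe, 32 x 30 x 6 mm, lying on the bench: not wanted. Point at its centre.
- tin_center (a point): Round steel tin, 72 mm across, 85 mm high, standing on the bench. Point at its centre, half-way up.
- button_box_center (a point): Open wooden box of button shells, 120 x 160 x 65 mm high. Point at the centre of its outer block.
- screwdriver: Screwdriver with green handle lying on the bench along its x axis.
Mind the look-alikes: they are no part of the job. Leave any pink look-alike of the part that bears lift_center alone.

How it is judged:
On the way, in this order (a step that is already met when the one before it is completed fails the run):
1. the large heel piece is gripped and lifted clear of the bench (height (world z) of lift_center above 0.05 m and contact force between the fingers and lift above 1 N), for 0.2 s.
2. gripped heel piece pressed flush on the heel for 2.5 s (contact force between lift and shoe above 4 N and contact force between the fingers and lift above 2 N and angle between the z axis of lift_center and the z axis of heel_face, either way round below 0.04 rad and distance between lift_center and heel_face below 0.01 m), for 2.5 s.
At the end, for the whole second after the job is handed in: The large heel piece, tread outwards, lies flush on the sloped heel (within 2.3 degrees and 2 mm), centred on it within 6 mm each way, straight edge towards the toe (within 8 degrees), still gripped by the fingers and pressed on the heel with more than 4 N, at rest (contact force between lift and shoe above 4 N and contact force between the fingers and lift above 2 N and angle between the z axis of lift_center and the z axis of heel_face, either way round below 0.04 rad and z of lift_center in the frame of heel_face between 0.002 and 0.006 m and x of lift_center in the frame of heel_face between -0.006 and 0.006 m and y of lift_center in the frame of heel_face between -0.006 and 0.006 m and angle between the x axis of lift_center and the x axis of heel_face, either way round below 0.14 rad and x of lift_straight in the frame of heel_face above 0.02 m and angle between lift_center's own z axis and vertical below 0.8 rad and linear speed of lift below 0.02 m/s); the arm keeps its last pose, push and grip.
It fails at once if the shoe is shifted on its jack (distance of heel_face from where it was at the start of the episode above 0.008 m).
It fails at once if a bystander is disturbed (distance of any of lift_small_center, tin_center, button_box_center, screwdriver from where it was at the start of the episode above 0.02 m).
It also fails if it takes over 40 s, if anything falls off the work surface, if the arm or the gripper's body presses on something with over 40 N, if the wrist force passes 120 N, or if a joint passes its speed limit or range.

## Working session

There is one attempt and no reset: what is moved stays moved. The work goes in short steps, Python scripts to look and compute and a shell command to move; the robot and the scene stay as the last step left them, time stands still between calls to the robot, and variables do not carry over. Pictures are saved under pics/ and viewed, at most 10 in all, crops included, and the job is handed in when it is done.

```bash
ls; mkdir -p pics
cat > h.py <<'E'
import numpy as np, cv2
from scipy.spatial.transform import Rotation as R
from bench import sense, capture
def att(a):
    a=np.array(a,float)
    return a if a.shape==(3,3) else R.from_rotvec(a).as_matrix()
def cam(name):
    s=sense(); c=capture(name)
    if 'eye' in c: c['R']=att(c['attitude']); c['t']=np.array(c['eye'])
    else:
        T=np.eye(4); T[:3,:3]=R.from_rotvec(s['orientation']).as_matrix(); T[:3,3]=s['ee_pos']
        M=T@np.array(c['tool_from_camera']); c['R']=M[:3,:3]; c['t']=M[:3,3]
    return c
def rays(c,uv):
    uv=np.array(uv,float).reshape(-1,2)
    d=np.c_[(uv[:,0]-c['cx'])/c['fx'],(uv[:,1]-c['cy'])/c['fy']]
    s=d.copy()
    for _ in range(20): s=d/(1+c['k1']*(s**2).sum(1,keepdims=True))
    return np.c_[s[:,0],-s[:,1],-np.ones(len(s))]@c['R'].T
def plane(c,uv,z): 
    r=rays(c,uv); return c['t']+r*((z-c['t'][2])/r[:,2])[:,None]
def cloud(c):
    v,u=np.mgrid[:480,:640]; r=rays(c,np.c_[u.ravel(),v.ravel()])
    P=c['t']+r*c['depth'].reshape(-1,1).astype(float); P[c['depth'].ravel()==0]=np.nan
    return P.reshape(480,640,3)
def save(c,n): cv2.imwrite('pics/'+n,c['image'][:,:,::-1])
E
python3 - <<'E'
from h import *
s=sense(); print(s)
for n in ['scene','side','wrist']:
    c=cam(n); save(c,n+'0.png'); print(n,c.get('attitude'),c['t'],c['fx'],c['k1'],(c['depth']>0).mean())
E
```

```text
pics
{'time': 0.0, 'qpos': array([-9.71276070e-01,  4.08219279e-02,  8.37818270e-02, -4.57813993e-04,
       -1.61550749e+00, -3.33700604e-01]), 'qvel': array([ 0.00053192, -0.00011915, -0.00085206, -0.00089274,  0.00059302,
        0.00083413]), 'joint_efforts': array([ 2.79720780e-04, -3.68196201e+01,  3.47415841e+01,  6.93232477e+00,
       -5.38864871e-03,  3.52942102e-06]), 'ee_pos': array([ 0.15760583, -0.57858006,  0.23025834]), 'orientation': array([ 4.16301083e-01, -3.11350393e+00, -2.77967452e-03]), 'wrist_force': array([-0.01342188, -0.30755623, -0.35900729]), 'moment': array([ 0.03546774, -0.03431222,  0.00904155]), 'finger_force': 0.0, 'gripper_width': 1.002531730627231}
scene [0.51199907 0.63549039 1.67164615] [1.33006895 0.14372306 1.00607753] 534.8494759861142 -0.13489713525026698 0.995888671875
side [ 0.27011291 -0.88441933 -2.3973024 ] [0.142927   0.61825187 1.06706445] 622.8639780044236 -0.1893318180599373 0.99587890625
wrist None [ 0.07639238 -0.60072961  0.37327497] 334.7043000119083 0.0008074756127878397 0.996064453125
```

View pics/scene0.png

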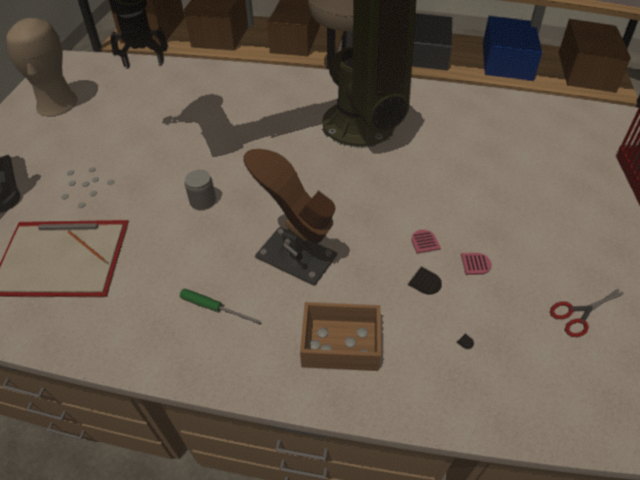

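View pics/side0.png

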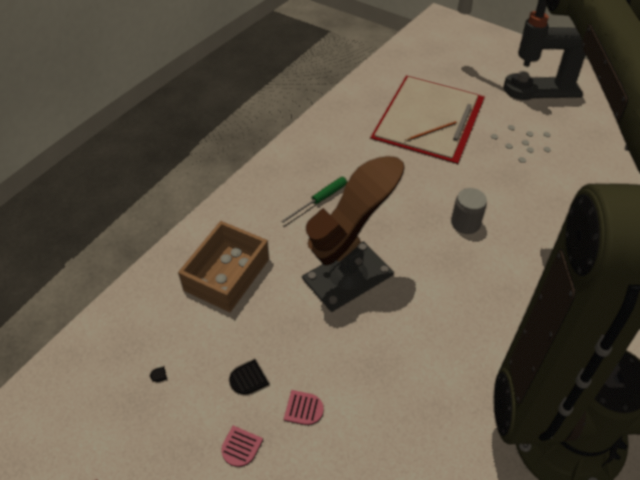

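The scene view shows the black D at (425,281), the heel at (318,210), the small D at (466,341), the box at (342,336), the tin at (200,190) and the screwdriver at (220,307). In the side view the black D is at (248,377) and the heel at (327,228). Next I'll measure the D and the heel.

```bash
cat > m1.py <<'E'
from h import *
for n,px,hx in [('scene',(425,281),(318,210)),('side',(248,377),(327,228))]:
    c=cam(n); im=c['image'].astype(int); P=cloud(c)
    print(n,'bench z near D',np.nanmedian(P[px[1]+25:px[1]+30,px[0]-5:px[0]+5,2]),'D top z',np.nanmedian(P[px[1]-4:px[1]+4,px[0]-4:px[0]+4,2]))
    m=(im.max(2)<75).astype(np.uint8)
    k,lab,st,ce=cv2.connectedComponentsWithStats(m); l=lab[px[1],px[0]]; print(st[l],ce[l])
    ct=max(cv2.findContours((lab==l).astype(np.uint8),0,1)[0],key=len)[:,0]
    W=plane(c,ct,0.005)[:,:2]; cc,(w,h),a=cv2.minAreaRect((W*1000).astype(np.float32)); print('rect mm',cc,w,h,a)
    np.save(f'ct_{n}.npy',W)
    # finer look at heel
    u,v=hx; crop=cv2.resize(c['image'][v-60:v+60,u-60:u+60],None,fx=5,fy=5,interpolation=cv2.INTER_CUBIC)
    crop=np.clip(crop.astype(float)*1.8,0,255).astype(np.uint8)
    cv2.imwrite(f'pics/heel_{n}.png',crop[:,:,::-1])
    Q=P[v-40:v+40,u-40:u+40].reshape(-1,3); Q=Q[(Q[:,2]>0.15)]
    print('max z',np.nanmax(Q[:,2]),len(Q)); np.save(f'heel_{n}.npy',Q)
E
python3 m1.py
python3 - <<'E'
import cv2,numpy as np
a=cv2.imread('pics/heel_scene.png');b=cv2.imread('pics/heel_side.png')
cv2.imwrite('pics/heels.png',cv2.resize(np.hstack([a,b]),(800,400)))
E
```

```text
scene bench z near D -0.0019008510104714382 D top z 0.006773175083594096
[408 267  33  28 582] [425.53780069 281.5257732 ]
rect mm (571.4986572265625, 241.4952392578125) 66.49728393554688 64.03068542480469 64.87744903564453
max z 0.2591993533260394 2297
side bench z near D -0.0014623609913470004 D top z 0.007352689515393918
[229 360  40  35 944] [247.69067797 378.43855932]
rect mm (566.46337890625, 241.22940063476562) 66.17959594726562 63.84345245361328 65.18350982666016
max z 0.2558856129799706 2741
```

View pics/heels.png

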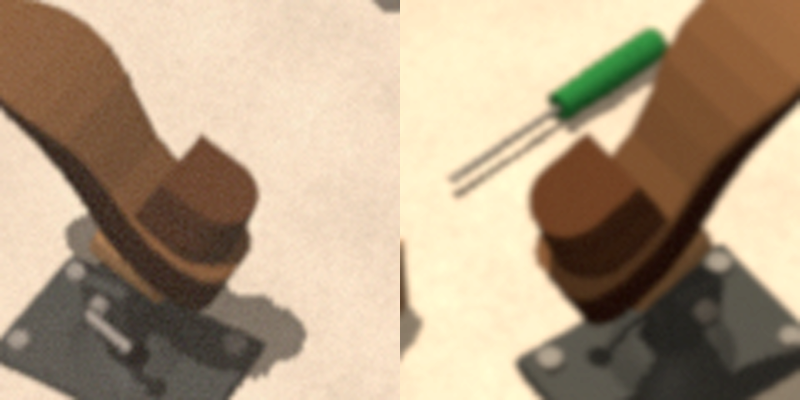

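The heel crops show the face as a reddish-brown D. In the scene view its straight-edge corners are at about (319,190) and (298,214). In the side view they are at about (323,209) and (338,225). The moves can't tilt the tool, so the piece will have to pivot about the pads when it is pressed. Now I'll fit both planes.

```bash
cat > m2.py <<'E'
from h import *
from h import cam
rng=np.random.default_rng(0)
for n in ['scene','side']:
    W=np.load(f'ct_{n}.npy')*1000
    M=cv2.moments(W.astype(np.float32).reshape(-1,1,2)); g=np.array([M['m10'],M['m01']])/M['m00']
    cc,(w,h),a=cv2.minAreaRect(W.astype(np.float32)); cc=np.array(cc); a=np.radians(a)
    e1=np.array([np.cos(a),np.sin(a)]); e2=np.array([-np.sin(a),np.cos(a)])
    print(n,'area',M['m00'],'centre',cc,'e1',e1,w,'e2',e2,h,'centroid off e1,e2',(g-cc)@e1,(g-cc)@e2)
    # heel plane
    Q=np.load(f'heel_{n}.npy'); best=0
    for _ in range(3000):
        p=Q[rng.choice(len(Q),3,False)]; nn=np.cross(p[1]-p[0],p[2]-p[0]); L=np.linalg.norm(nn)
        if L<1e-5: continue
        nn/=L; nn*=np.sign(nn[2]); t=np.degrees(np.arccos(nn[2]))
        if not 5<t<33: continue
        z=(Q-p[0])@nn; k=(abs(z)<.002).sum()
        if (z>.006).sum()>0.05*len(Q): continue
        if k>best: best,bn,bp=k,nn,p[0]
    I=Q[abs((Q-bp)@bn)<.0025]; c0=I.mean(0); bn=np.linalg.svd(I-c0)[2][2]; bn*=np.sign(bn[2])
    I=Q[abs((Q-c0)@bn)<.0025]
    ex=np.array([0,0,1])-bn[2]*bn; ex/=np.linalg.norm(ex); ey=np.cross(bn,ex)
    q=np.c_[(I-c0)@ex,(I-c0)@ey]*1000
    # keep main blob
    m=np.linalg.norm(q-np.median(q,0),axis=1)<45; q=q[m]
    rc=cv2.minAreaRect(q.astype(np.float32)); lo,hi=np.percentile(q,[0.5,99.5],axis=0)
    ctr=(lo+hi)/2; C=c0+ex*ctr[0]/1e3+ey*ctr[1]/1e3
    print(' heel tilt',np.degrees(np.arccos(bn[2])),'ex yaw',np.degrees(np.arctan2(ex[1],ex[0])),'size',hi-lo,'ctr',C,len(I),'rect',rc)
E
python3 m2.py
```

```text
scene area 3626.716495083645 centre [571.49865723 241.49523926] e1 [0.42455581 0.90540177] 66.49728393554688 e2 [-0.90540177  0.42455581] 64.03068542480469 centroid off e1,e2 -2.749222360112635 -0.28879369189211984
 heel tilt 21.400720085311434 ex yaw -103.52666230552553 size [55.28347802 51.98733813] ctr [ 0.57123494 -0.00332304  0.21481982] 473 rect ((-15.429511070251465, 1.692972183227539), (52.77510452270508, 55.657615661621094), 84.89192962646484)
side area 3616.4945425735787 centre [566.46337891 241.22940063] e1 [0.41971333 0.90765672] 66.17959594726562 e2 [-0.90765672  0.41971333] 63.84345245361328 centroid off e1,e2 -2.645704067971252 0.09074644682138276
 heel tilt 16.83648533855739 ex yaw -107.8525671178656 size [53.78469563 51.34449404] ctr [ 0.56892663 -0.00415094  0.21501257] 638 rect ((-22.07061195373535, 0.8373908996582031), (54.19960403442383, 55.71549606323242), 89.52449798583984)
```

```bash
cat > go.py <<'E'
import sys
from h import *
# go.py x y z tool-y-yaw(deg): slide (cm) and twist (deg) from the present pose
x,y,z,yw=map(float,sys.argv[1:5]); s=sense(); M=R.from_rotvec(s['orientation']).as_matrix()
cur=np.degrees(np.arctan2(M[1,1],M[0,1])); d=(yw-cur+90)%180-90
print('t',s['time'],'pos',s['ee_pos'],'toolz',M[:,2],'y yaw',cur,'q6',s['qpos'][5],'F',s['wrist_force'])
print('slide',100*M.T@(np.array([x,y,z])-s['ee_pos']),'twist',-d)
E
python3 go.py 0.569 0.241 0.20 -25; python3 go.py 0.38 -0.15 0.38 -25
```

```text
t 0.25 pos [ 0.15763325 -0.57875452  0.23081633] toolz [-3.36476602e-04  8.20416354e-04 -9.99999607e-01] y yaw 105.2349139038157 q6 -0.3336618506880157 F [ 0.40411964 -0.00676616  0.37420826]
slide [-61.23261064  68.28203415   3.13504434] twist -49.76508609618429
t 0.25 pos [ 0.15763325 -0.57875452  0.23081633] toolz [-3.36476602e-04  8.20416354e-04 -9.99999607e-01] y yaw 105.2349139038157 q6 -0.3336618506880157 F [ 0.40411964 -0.00676616  0.37420826]
slide [-32.72026822  35.5384845  -14.89066745] twist -49.76508609618429
```

```bash
python3 -m pendant '[{"claw":0,"slide":[-3.5,4,-5],"twist":-4},{"claw":0,"slide":[-7,8,-9],"twist":-8},{"claw":0,"slide":[-11,12,-13],"twist":-12},{"claw":0,"slide":[-15,16,-15],"twist":-16},{"claw":0,"slide":[-19,20.5,-15],"twist":-20},{"claw":0,"slide":[-23.5,25,-15],"twist":-24},{"claw":0,"slide":[-28,30,-15],"twist":-28},{"claw":0,"slide":[-32,34.5,-15],"twist":-32}]' 40; python3 go.py 0.569 0.241 0.22 155
```

```text
time: 1.25
ee_pos: [0.368, -0.1762, 0.3815]
orientation: [-1.261, 2.876, -0.0]
wrist_force: [2.0, -0.4, 0.6]
gripper_width: 0.996
finger_force: 0.0
t 1.25 pos [ 0.36799107 -0.17623547  0.38147564] toolz [ 9.92098756e-04  2.18488332e-04 -9.99999484e-01] y yaw 137.3636051365612 q6 -0.7998961209739018 F [ 1.99252261 -0.37818252  0.57370517]
slide [-44.29638775  13.48299931  16.17661357] twist -17.636394863438795
```

```bash
python3 -m pendant '[{"claw":0,"slide":[-5,1.5,0],"twist":-2},{"claw":0,"slide":[-10.5,3,0],"twist":-4},{"claw":0,"slide":[-16,5,0],"twist":-7},{"claw":0,"slide":[-22,6.5,1],"twist":-10},{"claw":0,"slide":[-28,8.5,4],"twist":-13},{"claw":0,"slide":[-33.5,10,8],"twist":-16},{"claw":0,"slide":[-39,12,12],"twist":-17.6},{"claw":0,"slide":[-44.2,13.5,16.2],"twist":-17.6}]'
python3 - <<'E'
from h import *
c=cam('wrist'); save(c,'w1.png'); s=sense(); print(s['ee_pos'],s['qpos'])
E
```

```text
time: 2.25
ee_pos: [0.559, 0.2188, 0.2358]
orientation: [-1.685, 2.651, 0.0]
wrist_force: [-0.4, -0.4, -0.2]
gripper_width: 1.001
finger_force: 0.0
[0.55827961 0.22256231 0.22674183] [ 0.71010023  0.05155551  0.08965584 -0.00380724 -1.61813585 -1.14693716]
```

View pics/w1.png

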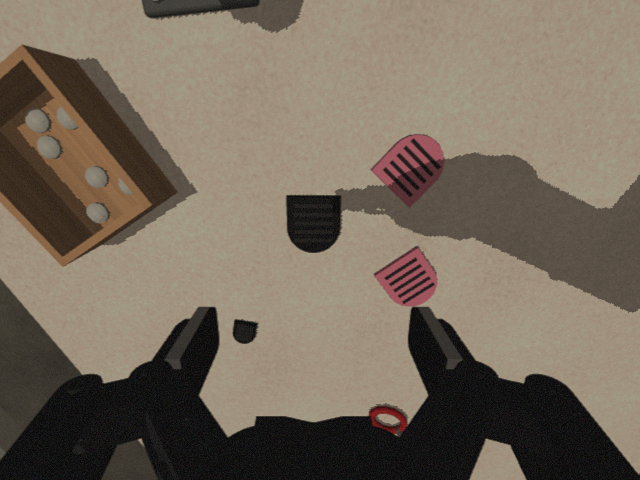

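The wrist view shows the black D upright at (314,223) with its straight edge up, at row 195. The pink pieces start at column 372 and are clear of the fingers' path.

```bash
cat > m3.py <<'E'
from h import *
for i in range(9): c=cam('wrist')
print(np.abs(sense()['qvel']).max())
im=c['image'].astype(int); m=(im.max(2)<70).astype(np.uint8)
k,lab,st,ce=cv2.connectedComponentsWithStats(m)
l=[i for i in range(1,k) if 1800<st[i][4]<6000 and abs(ce[i][0]-320)<80 and st[i][1]+st[i][3]<400]; print([(st[i],ce[i]) for i in l])
l=l[0]; ct=max(cv2.findContours((lab==l).astype(np.uint8),0,1)[0],key=len)[:,0]
W=(plane(c,ct,0.008)[:,:2]*1000).astype(np.float32)
cc,(w,h),a=cv2.minAreaRect(W); M=cv2.moments(W.reshape(-1,1,2)); g=np.array([M['m10'],M['m01']])/M['m00']
a=np.radians(a); e=np.array([[np.cos(a),np.sin(a)],[-np.sin(a),np.cos(a)]]); print(cc,w,h,np.degrees(a),'centroid off',e@(g-cc))
pr=(W-np.array(cc))@e.T
# straight edge direction: use the end band fitted line
i=0 if abs((e@(g-cc))[0])>abs((e@(g-cc))[1]) else 1
d=e[i]*np.sign((e@(g-cc))[i]); o=np.array([-d[1],d[0]]); u=(W-np.array(cc))@d; v=(W-np.array(cc))@o
print('x yaw',np.degrees(np.arctan2(d[1],d[0])),'u',u.min(),u.max(),'v',v.min(),v.max())
for sgn in (1,-1):
    k=(v*sgn>0.85*abs(v).max())&(u>0)&(u<28); f=np.polyfit(u[k],v[k],1); print('side',f,np.degrees(f[0]))
k=(u>u.max()-3)&(abs(v)<25); f=np.polyfit(v[k],u[k],1); print('straight',f)
for n,p in [('pile',c)]: pass
E
python3 m3.py; python3 go.py 0.569 0.241 0.2 155
```

```text
0.005035011677383646
[(array([ 288,  196,   54,   57, 2740], dtype=int32), array([314.37043796, 221.37664234]))]
(568.6253051757812, 241.2166748046875) 67.75843811035156 61.5663948059082 64.8291015625 centroid off [-2.92399667 -0.08529707]
x yaw -115.1708984375 u -33.879274287626934 33.879164559615376 v -30.783182484138287 30.783212651532665
side [-2.49481771e-02  3.07166673e+01] -1.4294252551553417
side [ 1.94079722e-03 -3.02689280e+01] 0.1111994895360958
straight [-2.23096846e-06  3.38790895e+01]
t 2.75 pos [0.55878462 0.21657857 0.23840519] toolz [ 0.00218472  0.00172184 -0.99999613] y yaw 154.784323413421 q6 -1.1439808278799328 F [-0.06729815  0.31082895  0.85766237]
slide [-2.63507047  0.12099621  3.84694069] twist -0.2156765865790078
```

```bash
python3 go.py 0.5648 0.2331 0.020 154.8
```

```text
t 2.75 pos [0.55878462 0.21657857 0.23840519] toolz [ 0.00218472  0.00172184 -0.99999613] y yaw 154.784323413421 q6 -1.1439808278799328 F [-0.06729815  0.31082895  0.85766237]
slide [-1.69662752  0.18678735 21.84459322] twist -0.01567658657901916
```

```bash
python3 -m pendant '[{"claw":0.15,"slide":[-0.5,0.1,3],"twist":0},{"claw":0.15,"slide":[-1,0.2,6],"twist":0},{"claw":0.15,"slide":[-1.7,0.2,10],"twist":0},{"claw":0.15,"slide":[-1.7,0.2,14],"twist":0},{"claw":0.15,"slide":[-1.7,0.2,17],"twist":0},{"claw":0.15,"slide":[-1.7,0.2,18.5],"twist":0},{"claw":0.15,"slide":[-1.7,0.2,18.5],"twist":0},{"claw":0.15,"slide":[-1.7,0.2,18.5],"twist":0}]'; python3 go.py 0.5648 0.2331 0.0 154.8
```

```text
time: 3.75
ee_pos: [0.5649, 0.2338, 0.0537]
orientation: [-1.683, 2.65, -0.0]
wrist_force: [-0.4, -0.6, 0.3]
gripper_width: 0.854
finger_force: 0.0
t 3.75 pos [0.56492692 0.23379325 0.05374963] toolz [ 0.00247769  0.00141833 -0.99999592] y yaw 154.83238165084506 q6 -1.159348063325918 F [-0.38395971 -0.570812    0.28096217]
slide [ 0.08070412 -0.00918297  5.37481177] twist 0.0323816508450534
```

```bash
python3 -m pendant '[{"claw":0.15,"slide":[0,0,2],"twist":0},{"claw":0.15,"slide":[0.05,0,3.5],"twist":0},{"claw":0.15,"slide":[0.05,0,4.5],"twist":0},{"claw":0.15,"slide":[0.05,0,5],"twist":0},{"claw":0.15,"slide":[0.05,0,5.3],"twist":0},{"claw":0.15,"slide":[0.05,0,5.4],"twist":0},{"claw":0.15,"slide":[0.05,0,5.5],"twist":0},{"claw":0.15,"slide":[0.05,0,5.5],"twist":0}]'; python3 go.py 0.5648 0.2331 0.0 154.8
python3 - <<'E'
from h import *
c=cam('wrist'); save(c,'w2.png')
E
```

```text
time: 4.75
ee_pos: [0.5639, 0.233, -0.003]
orientation: [-1.684, 2.652, 0.0]
wrist_force: [0.1, -0.6, -0.7]
gripper_width: 0.85
finger_force: 0.0
t 4.75 pos [ 0.56388915  0.23302656 -0.00304703] toolz [ 2.58182460e-04  3.38715763e-04 -9.99999909e-01] y yaw 154.83098634219286 q6 -1.1589739794510538 F [ 0.06731329 -0.64530401 -0.70305597]
slide [-0.04551154 -0.0793412  -0.30467692] twist 0.030986342192846905
```

View pics/w2.png

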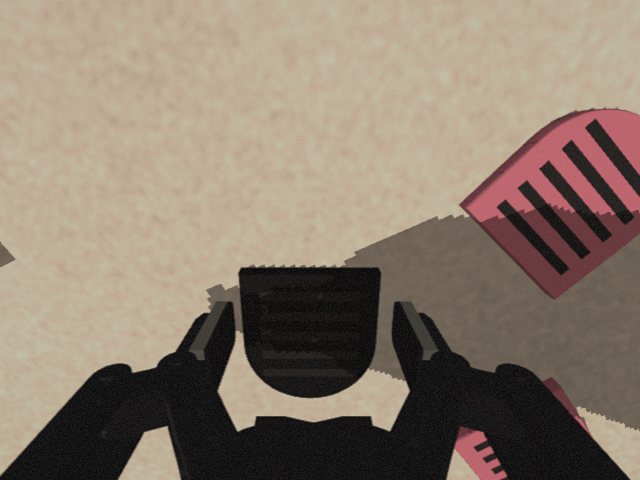

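The fingers straddle the piece, which spans columns 240–380 between pads at 233 and 394. No contact yet, so I'll feel for the bench.

```bash
python3 -m pendant '[{"claw":0.15,"slide":[0,-0.05,0.1],"twist":0},{"claw":0.15,"slide":[0,-0.05,0.2],"twist":0},{"claw":0.15,"slide":[0,-0.05,0.3],"twist":0},{"claw":0.15,"slide":[0,-0.05,0.4],"twist":0},{"claw":0.15,"slide":[0,-0.05,0.5],"twist":0},{"claw":0.15,"slide":[0,-0.05,0.5],"twist":0},{"claw":0.15,"slide":[0,-0.05,0.5],"twist":0},{"claw":0.15,"slide":[0,-0.05,0.5],"twist":0}]'
```

```text
time: 5.8
ee_pos: [0.5642, 0.2327, -0.0083]
orientation: [1.684, -2.652, -0.0]
wrist_force: [0.2, 0.2, 0.2]
gripper_width: 0.85
finger_force: 0.0
```

```bash
python3 -m pendant '[{"claw":0.15,"slide":[0,0,0.05],"twist":0},{"claw":0.15,"slide":[0,0,0.1],"twist":0},{"claw":0.15,"slide":[0,0,0.15],"twist":0},{"claw":0.15,"slide":[0,0,0.2],"twist":0},{"claw":0.15,"slide":[0,0,0.25],"twist":0},{"claw":0.15,"slide":[0,0,0.3],"twist":0},{"claw":0.15,"slide":[0,0,0.3],"twist":0},{"claw":0.15,"slide":[0,0,0.3],"twist":0}]'
```

```text
time: 6.8
ee_pos: [0.5644, 0.2328, -0.0084]
orientation: [-1.685, 2.651, -0.001]
wrist_force: [-9.4, -2.2, 14.5]
gripper_width: 0.85
finger_force: 8.0
```

```bash
python3 -m pendant '[{"claw":0.15,"slide":[0,0,-0.55],"twist":0},{"claw":0.15,"slide":[0,0,-0.55],"twist":0},{"claw":1,"slide":[0,0,-0.55],"twist":0},{"claw":1,"slide":[0,0,-0.55],"twist":0},{"claw":1,"slide":[0,0,-0.55],"twist":0},{"claw":1,"slide":[0,0,-0.55],"twist":0},{"claw":1,"slide":[0,0,-0.55],"twist":0},{"claw":1,"slide":[0,0,-0.55],"twist":0}]' 40; python3 go.py 0.5648 0.2331 0.1 154.8
```

```text
time: 7.8
ee_pos: [0.565, 0.2329, -0.005]
orientation: [-1.683, 2.651, -0.001]
wrist_force: [-0.2, -0.2, 5.4]
gripper_width: 0.714
finger_force: 46.8
t 7.8 pos [ 0.56495701  0.23289714 -0.00499261] toolz [ 1.51673862e-03  4.44347933e-04 -9.99998751e-01] y yaw 154.84043578875273 q6 -1.1581749616206851 F [-0.19416022 -0.16424434  5.35206186]
slide [-2.26788491e-02  1.04057217e-02 -1.04992631e+01] twist 0.04043578875271692
```

```bash
python3 -m pendant '[{"claw":1,"slide":[0,0,-1],"twist":0},{"claw":1,"slide":[0,0,-3],"twist":0},{"claw":1,"slide":[0,0,-7],"twist":0},{"claw":1,"slide":[0,0,-12],"twist":0},{"claw":1,"slide":[0,0,-17],"twist":0},{"claw":1,"slide":[0,0,-22],"twist":0},{"claw":1,"slide":[1,-0.5,-27],"twist":0},{"claw":1,"slide":[3,-1.5,-32],"twist":-2}]'; python3 go.py 0.5725 0.006 0.40 165
```

```text
time: 8.8
ee_pos: [0.5645, 0.1989, 0.3169]
orientation: [-1.732, 2.62, 0.0]
wrist_force: [0.2, 0.7, -0.4]
gripper_width: 0.713
finger_force: 43.5
t 8.8 pos [0.56452949 0.19893375 0.31694042] toolz [ 6.47803253e-04  6.36063504e-04 -9.99999588e-01] y yaw 156.93814263308664 q6 -1.0757614651219038 F [ 0.20833144  0.70311523 -0.37083956]
slide [17.43229886 -8.29392466 -8.31770973] twist -8.061857366913358
```

```bash
python3 -m pendant '[{"claw":1,"slide":[1,-0.5,-3],"twist":0},{"claw":1,"slide":[4,-2,-5],"twist":-2},{"claw":1,"slide":[7.5,-3.5,-7],"twist":-4},{"claw":1,"slide":[11,-5,-8.3],"twist":-6},{"claw":1,"slide":[14.5,-6.5,-8.3],"twist":-8},{"claw":1,"slide":[17.4,-8,-8.3],"twist":-8},{"claw":1,"slide":[17.4,-8.3,-8.3],"twist":-8},{"claw":1,"slide":[17.4,-8.3,-8.3],"twist":-8}]'
python3 - <<'E'
from h import *
for i in range(4): c=cam('wrist')
s=sense(); print(s['ee_pos'],np.abs(s['qvel']).max()); save(c,'w3.png')
E
```

```text
time: 9.8
ee_pos: [0.5728, 0.0067, 0.3976]
orientation: [-1.908, 2.495, 0.0]
wrist_force: [0.9, 0.2, -0.5]
gripper_width: 0.713
finger_force: 43.5
[0.57283497 0.00731785 0.39723398] 0.0016907221022353068
```

View pics/w3.png

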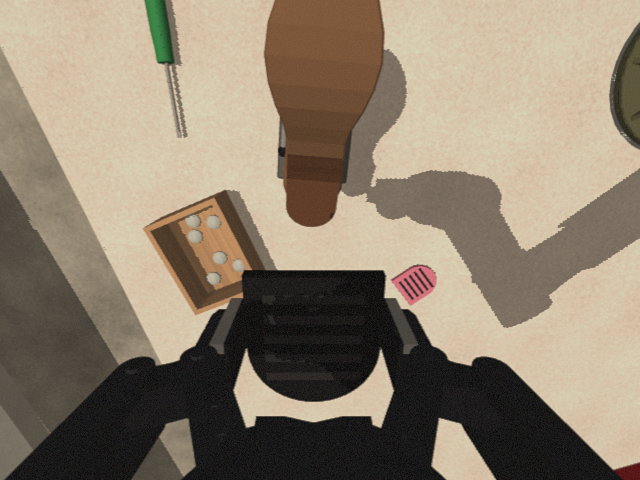

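The piece is held at columns 243–385 with its straight edge at row 270. The heel face spans about columns 286–337 and rows 178–227, with the dark front wall of the heel above it.

```bash
cat > m4.py <<'E'
from h import *
c=cam('wrist'); im=c['image'].astype(int); P=cloud(c)
for v in range(150,232,6): print(v, im[v-1:v+2,309:316].mean((0,1)).round(), P[v,312].round(4), end='; ')
print()
hsv=cv2.cvtColor(cv2.GaussianBlur(c['image'],(3,3),0),cv2.COLOR_RGB2HSV)
roi=np.zeros((480,640),bool); roi[174:235,278:348]=1
A=P[roi]; 
core=P[188:218,295:330].reshape(-1,3); c0=np.median(core,0)
n=np.linalg.svd(core-core.mean(0),full_matrices=False)[2][2]; n*=np.sign(n[2])
for _ in range(5):
    I=A[(abs((A-c0)@n)<.0025)]; c0=I.mean(0); n=np.linalg.svd(I-c0,full_matrices=False)[2][2]; n*=np.sign(n[2])
ex=np.array([0,0,1])-n[2]*n; ex/=np.linalg.norm(ex); ey=np.cross(n,ex)
print('tilt',np.degrees(np.arccos(n[2])),'plane yaw',np.degrees(np.arctan2(ex[1],ex[0])),len(I),'rms',np.std((I-c0)@n))
mk=(roi&(abs((P-c0)@n)<.003)).astype(np.uint8)
mk=cv2.morphologyEx(mk,cv2.MORPH_OPEN,np.ones((3,3),np.uint8))
ct=max(cv2.findContours(mk,0,1)[0],key=cv2.contourArea)[:,0]; print('bbox px',cv2.boundingRect(ct))
r=rays(c,ct); X=c['t']+r*(((c0-c['t'])@n)/(r@n))[:,None]
q=(np.c_[(X-c0)@ex,(X-c0)@ey]*1000).astype(np.float32)
rc=cv2.minAreaRect(q); print('rect',rc)
box=cv2.boxPoints(rc); 
C=c0+ex*rc[0][0]/1e3+ey*rc[0][1]/1e3; print('centre',C)
for sg in (1,-1):
    k=(q[:,0]>-8)&(q[:,0]<18)&((q[:,1]-rc[0][1])*sg>18); f=np.polyfit(q[k,0],q[k,1],1); print('side',f,np.degrees(np.arctan(f[0])))
k=q[:,0]>q[:,0].max()-4; f=np.polyfit(q[k,1],q[k,0],1); print('straight',f,np.degrees(np.arctan(f[0])))
# held piece
m=(im.max(2)<70); s=sense(); M=R.from_rotvec(s['orientation']).as_matrix()
T=(P-s['ee_pos'])@M; g=T[285:360,262:368].reshape(-1,3); print('held top z (tool)',np.median(g[:,2]),np.polyfit(g[:,0],g[:,2],1),np.polyfit(g[:,1],g[:,2],1))
zt=np.median(g[:,2])
for uv in [(314,270.5),(245,275),(384,275),(313,400)]:
    rr=rays(c,[uv])[0]@M; t0=(c['t']-s['ee_pos'])@M; print(uv,(t0+rr*(zt-t0[2])/rr[2])*1000)
E
python3 m4.py
```

```text
150 [101.  71.  49.] [ 0.5578 -0.051   0.196 ]; 156 [85. 59. 41.] [ 0.5595 -0.045   0.1909]; 162 [77. 50. 33.] [ 0.5608 -0.04    0.1991]; 168 [71. 47. 32.] [ 0.562  -0.0356  0.2098]; 174 [77. 50. 33.] [ 0.5631 -0.0312  0.2187]; 180 [85. 55. 36.] [ 0.5643 -0.0268  0.2265]; 186 [96. 62. 42.] [ 0.5659 -0.021   0.224 ]; 192 [96. 62. 41.] [ 0.5675 -0.0151  0.2216]; 198 [95. 61. 40.] [ 0.5692 -0.0088  0.2187]; 204 [95. 61. 40.] [ 0.5709 -0.0025  0.216 ]; 210 [95. 62. 41.] [0.5727 0.004  0.2132]; 216 [95. 61. 40.] [0.5745 0.0108 0.21  ]; 222 [96. 62. 41.] [0.5764 0.0177 0.2071]; 228 [213. 192. 166.] [5.951e-01 8.460e-02 4.000e-04]; Traceback (most recent call last):
  File "m4.py", line 9, in <module>
    n=np.linalg.svd(core-core.mean(0),full_matrices=False)[2][2]; n*=np.sign(n[2])
      ~~~~~~~~~~~~~^^^^^^^^^^^^^^^^^^^^^^^^^^^^^^^^^^^^^^^
    u, s, vh = gufunc(a, signature=signature)
               ~~~~~~^^^^^^^^^^^^^^^^^^^^^^^^
    raise LinAlgError("SVD did not converge")
numpy.linalg.LinAlgError: SVD did not converge
```

```bash
sed -i "s/^A=P\[roi\]; /A=P[roi]; A=A[np.isfinite(A).all(1)]/; s/^core=\(.*\)reshape(-1,3); c0/core=\1reshape(-1,3); core=core[np.isfinite(core).all(1)]; c0/; s/^for v in range(150.*$//; s/reshape(-1,3); print('held/reshape(-1,3); g=g[np.isfinite(g).all(1)]; print('held/" m4.py; python3 m4.py
```

```text
tilt 22.5202806975845 plane yaw -109.31557987861457 2234 rms 0.0006659296792085635
bbox px (286, 177, 54, 50)
rect ((-3.491800308227539, 0.10595512390136719), (49.9422607421875, 57.311222076416016), 89.71626281738281)
centre [ 0.57154531 -0.00307106  0.21644743]
side [-0.03403717 24.65951547] -1.949433609189028
side [ -0.0378047  -24.12524816] -2.1650186514164758
straight [-8.01517919e-04  2.42075445e+01] -0.0459235841509429
held top z (tool) -0.01344654761407363 [ 0.00192708 -0.01344925] [-0.00131251 -0.01344735]
(314, 270.5) [ 25.68242577   0.72270166 -13.44654761]
(245, 275) [ 23.58051421 -28.5369077  -13.44654761]
(384, 275) [ 23.61760289  30.41874346 -13.44654761]
(313, 400) [-43.54393234   0.34667335 -13.44654761]
```

The held piece has its centre at tool (-9, 0.5, -9.4) mm. The heel centre is at about (0.5717,-0.0026,0.2162), tilted 22.5° at a yaw of about -109.5°, and its 50 x 57 mm size matches the 50 x 56 given. Flush contact should therefore come at TCP (0.5699,-0.0092,0.214).

```bash
python3 go.py 0.5699 -0.0092 0.232 160.5
```

```text
t 10.1 pos [0.57286746 0.00717834 0.39721871] toolz [-1.28788866e-04  9.31841801e-05 -9.99999987e-01] y yaw 164.88511998752378 q6 -0.6263898438015458 F [-0.07447298  0.59945432 -0.07172559]
slide [ 1.65948251 -0.14304924 16.5217568 ] twist 4.38511998752378
```

```bash
python3 -m pendant '[{"claw":1,"slide":[0.5,0,2],"twist":2},{"claw":1,"slide":[1,-0.1,6],"twist":4.4},{"claw":1,"slide":[1.65,-0.15,10],"twist":4.4},{"claw":1,"slide":[1.65,-0.15,13],"twist":4.4},{"claw":1,"slide":[1.65,-0.15,15],"twist":4.4},{"claw":1,"slide":[1.65,-0.15,16],"twist":4.4},{"claw":1,"slide":[1.65,-0.15,16.4],"twist":4.4},{"claw":1,"slide":[1.65,-0.15,16.4],"twist":4.4}]' 25;  python3 go.py 0.5699 -0.0092 0.214 160.5
```

```text
time: 11.1
ee_pos: [0.5702, -0.0096, 0.2338]
orientation: [-1.811, 2.566, -0.001]
wrist_force: [-0.1, -0.0, 0.2]
gripper_width: 0.71
finger_force: 43.5
t 11.1 pos [ 0.57023459 -0.00964024  0.23382779] toolz [ 7.46819180e-04  1.26760445e-04 -9.99999713e-01] y yaw 160.44080618766 q6 -0.6762982914270105 F [-0.11204227 -0.0403648   0.16609671]
slide [-0.02955015  0.04757787  1.98275885] twist -0.05919381233999843
```

```bash
python3 -m pendant '[{"claw":1,"slide":[0,0,0.4],"twist":0},{"claw":1,"slide":[0,0,0.8],"twist":0},{"claw":1,"slide":[0,0,1.1],"twist":0},{"claw":1,"slide":[0,0,1.2],"twist":0},{"claw":1,"slide":[0,0,1.3],"twist":0},{"claw":1,"slide":[0,0,1.4],"twist":0},{"claw":1,"slide":[0,0,1.5],"twist":0},{"claw":1,"slide":[0,0,1.6],"twist":0}]' 25
```

```text
time: 12.1
ee_pos: [0.5702, -0.0098, 0.2206]
orientation: [-1.811, 2.564, -0.003]
wrist_force: [-8.3, 4.4, 14.1]
gripper_width: 0.717
finger_force: 45.1
```

```bash
python3 -m pendant '[{"claw":1,"slide":[0,0,0.1],"twist":0},{"claw":1,"slide":[0,0,0.2],"twist":0},{"claw":1,"slide":[0,0,0.3],"twist":0},{"claw":1,"slide":[0,0,0.4],"twist":0},{"claw":1,"slide":[0,0,0.5],"twist":0},{"claw":1,"slide":[0,0,0.6],"twist":0},{"claw":1,"slide":[0,0,0.6],"twist":0},{"claw":1,"slide":[0,0,0.6],"twist":0}]' 25
python3 - <<'E'
from h import *
c=cam('wrist'); save(c,'w4.png'); P=cloud(c); s=sense(); M=R.from_rotvec(s['orientation']).as_matrix()
print(s['ee_pos'],s['wrist_force'],s['moment'])
E
```

```text
time: 13.1
ee_pos: [0.5715, -0.0098, 0.2183]
orientation: [-1.808, 2.559, -0.009]
wrist_force: [-6.7, 5.2, 23.2]
gripper_width: 0.708
finger_force: 47.1
[ 0.57146523 -0.00983801  0.21834039] [-6.38317402  5.5406152  22.79128733] [ 1.438221    2.51642932 -0.12988553]
```

View pics/w4.png

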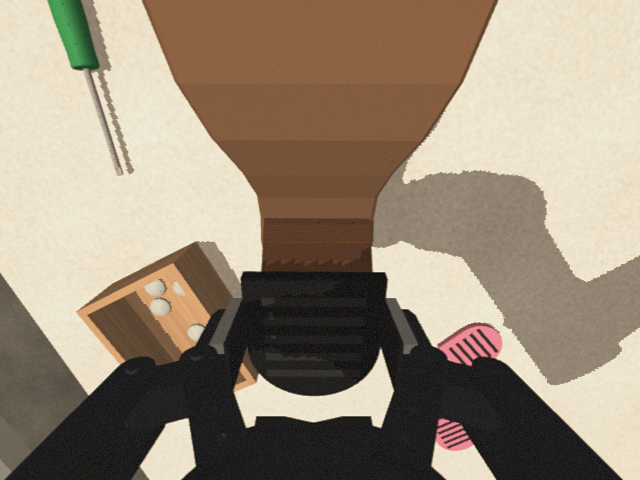

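The shoe axis at column 317 lines up with the piece at column 315. The piece is pressing on the heel's front edge and starting to tilt. I'll measure its tilt.

```bash
cat > m5.py <<'E'
from h import *
c=cam('wrist'); P=cloud(c); s=sense(); M=R.from_rotvec(s['orientation']).as_matrix()
hz=-109.5; t=np.radians(22.5); h=np.array([np.cos(np.radians(hz)),np.sin(np.radians(hz)),0]); Z=np.array([0,0,1.])
ex=np.cos(t)*h+np.sin(t)*Z; n=-np.sin(t)*h+np.cos(t)*Z; ey=np.cross(n,ex); C=np.array([.5717,-.0026,.2162])
g=P[280:375,268:362].reshape(-1,3); g=g[np.isfinite(g).all(1)]; c0=np.median(g,0)
g=g[np.linalg.norm(g-c0,axis=1)<.05]
for _ in range(4):
    c0=g.mean(0); k=np.linalg.svd(g-c0,full_matrices=False)[2][2]; k*=np.sign(k[2]); d=(g-c0)@k; g=g[abs(d)<max(.0012,2*d.std())]
print('piece tilt',np.degrees(np.arccos(k[2])),'dir',np.degrees(np.arctan2(-k[1],-k[0])),'angle to heel n',np.degrees(np.arccos(k@n)),'about ey,ex comps',np.degrees(k@ex),np.degrees(k@ey),'sd',d.std(),len(g))
m=((c['image'].max(2)<75)|False).astype(np.uint8)
def hit(uv): 
    r=rays(c,[uv])[0]; return c['t']+r*((c0-c['t'])@k)/(r@k)
X=P.copy(); on=(abs((P-c0)@k)<.003)&(np.linalg.norm(P-c0,axis=2)<.06); v,u=np.where(on[:, 300:330]); top,bot=v.min(),v.max(); 
a,b=hit((315,top-.5)),hit((315,bot+.5)); cen=(a+b)/2-k*.004
row=top+6; us=np.where(on[row])[0]; l,r_=hit((us.min()-.5,row)),hit((us.max()+.5,row))
print('rows',top,bot,'cols',us.min(),us.max(),'len',np.linalg.norm(a-b)*1e3,'wid',np.linalg.norm(l-r_)*1e3)
mid=(l+r_)/2; e=np.array([ex,ey,n]); q=e@(cen-C)*1e3; print('piece centre in heel frame mm',q,'y from straight corners',ey@(mid-C)*1e3)
w=l-r_; print('yaw err deg',np.degrees(np.arctan2(w@ex,w@ey)))
print('pos',s['ee_pos'],'toolz',M[:,2],'F',s['wrist_force'],'t',s['time'],'grip',s['finger_force'])
E
python3 m5.py
```

```text
piece tilt 5.258341747609573 dir -107.48928210395376 angle to heel n 17.24583201960002 about ey,ex comps 16.985600991590275 -0.1842376323117814 sd 0.0004872635009646844 8692
rows 275 395 cols 241 387 len 69.57543627521608 wid 61.24704262130888
piece centre in heel frame mm [ 2.8266948   0.87456978 11.53058106] y from straight corners 1.3767841153292304
yaw err deg -0.09872612380677943
pos [ 0.57146516 -0.00983891  0.21836466] toolz [ 9.72369336e-03  9.84740729e-05 -9.99952719e-01] F [-6.748265    6.24015447 22.95328545] t 13.2 grip 47.12582767009735
```

```bash
python3 -m pendant '[{"claw":1,"slide":[0,0,0.05],"twist":0},{"claw":1,"slide":[0,0,0.1],"twist":0},{"claw":1,"slide":[0,0,0.15],"twist":0},{"claw":1,"slide":[0,0,0.2],"twist":0},{"claw":1,"slide":[0,0,0.25],"twist":0},{"claw":1,"slide":[0,0,0.3],"twist":0},{"claw":1,"slide":[0,0,0.35],"twist":0},{"claw":1,"slide":[0,0,0.4],"twist":0}]' 25; python3 m5.py
```

```text
time: 14.2
ee_pos: [0.572, -0.0092, 0.2145]
orientation: [-1.808, 2.557, -0.009]
wrist_force: [-5.4, 7.6, 24.0]
gripper_width: 0.711
finger_force: 49.6
piece tilt 11.944699592805044 dir -109.668960907136 angle to heel n 10.55540812079925 about ey,ex comps 10.495743649197324 0.03496936777564966 sd 0.00045398051987730363 8404
rows 280 389 cols 239 389 len 70.46437400594726 wid 61.098519887413886
piece centre in heel frame mm [1.55271081 1.08891298 8.64657082] y from straight corners 1.6398338206674203
yaw err deg -0.4055187541318043
pos [ 0.57194774 -0.00917976  0.2143075 ] toolz [ 0.01088392  0.00120878 -0.99994004] F [-5.53622346  7.23595294 22.57864331] t 14.25 grip 49.62691247463226
```

```bash
python3 -m pendant '[{"claw":1,"slide":[0,0,0.06],"twist":0},{"claw":1,"slide":[0,0,0.12],"twist":0},{"claw":1,"slide":[0,0,0.18],"twist":0},{"claw":1,"slide":[0,0,0.24],"twist":0},{"claw":1,"slide":[0,0,0.3],"twist":0},{"claw":1,"slide":[0,0,0.36],"twist":0},{"claw":1,"slide":[0,0,0.42],"twist":0},{"claw":1,"slide":[0,0,0.48],"twist":0}]' 25; python3 m5.py
```

```text
time: 15.25
ee_pos: [0.5722, -0.009, 0.2106]
orientation: [-1.808, 2.556, -0.009]
wrist_force: [-6.9, 8.3, 28.4]
gripper_width: 0.713
finger_force: 52.8
piece tilt 18.860252980328063 dir -109.70785926093704 angle to heel n 3.6404816662565542 about ey,ex comps 3.6374120857599674 0.06719265044405069 sd 0.0004178015427816675 7817
rows 286 381 cols 236 392 len 70.46577531440776 wid 61.546579412654644
piece centre in heel frame mm [1.55300466 1.2645561  5.53438466] y from straight corners 1.8191052360395867
yaw err deg -0.589521243996789
pos [ 0.57222149 -0.00898061  0.21064244] toolz [ 0.01229494  0.00137702 -0.99992347] F [-6.83893556  8.67854892 27.30504486] t 15.3 grip 52.5748747587204
```

```bash
python3 -m pendant '[{"claw":1,"slide":[0,0,0.05],"twist":0},{"claw":1,"slide":[0,0,0.1],"twist":0},{"claw":1,"slide":[0,0,0.15],"twist":0},{"claw":1,"slide":[0,0,0.2],"twist":0},{"claw":1,"slide":[0,0,0.25],"twist":0},{"claw":1,"slide":[0,0,0.3],"twist":0},{"claw":1,"slide":[0,0,0.3],"twist":0},{"claw":1,"slide":[0,0,0.3],"twist":0}]' 25; python3 m5.py
```

```text
time: 16.3
ee_pos: [0.5724, -0.009, 0.209]
orientation: [-1.807, 2.555, -0.011]
wrist_force: [-7.8, 9.3, 30.9]
gripper_width: 0.712
finger_force: 54.4
piece tilt 21.532066243454658 dir -109.62967401512114 angle to heel n 0.969153052006385 about ey,ex comps 0.9679374743773776 0.047593161251623106 sd 0.00041153891883562616 7503
rows 288 379 cols 235 393 len 72.05837169905014 wid 61.39093765033997
piece centre in heel frame mm [1.39283008 1.40587076 4.39657685] y from straight corners 1.953475098711221
yaw err deg -0.6878778442064063
pos [ 0.57241238 -0.00900363  0.20900969] toolz [ 0.01380496  0.0013867  -0.99990375] F [-8.75787304  9.38324585 31.6509717 ] t 16.35 grip 54.37051713466644
```

```bash
python3 -m pendant '[{"claw":1,"slide":[0,0,0.05],"twist":0},{"claw":1,"slide":[0,0,0.1],"twist":0},{"claw":1,"slide":[0,0,0.15],"twist":0},{"claw":1,"slide":[0,0,0.2],"twist":0},{"claw":1,"slide":[0,0,0.2],"twist":0},{"claw":1,"slide":[0,0,0.2],"twist":0},{"claw":1,"slide":[0,0,0.2],"twist":0},{"claw":1,"slide":[0,0,0.2],"twist":0}]' 25; python3 m5.py
```

```text
time: 17.35
ee_pos: [0.5726, -0.009, 0.2084]
orientation: [-1.807, 2.554, -0.012]
wrist_force: [-10.1, 10.5, 35.9]
gripper_width: 0.707
finger_force: 55.5
piece tilt 22.24290040152014 dir -109.54833829674683 angle to heel n 0.2577570175490902 about ey,ex comps 0.25710586668157615 0.018297683240117685 sd 0.00043410976760746865 7409
rows 289 378 cols 235 393 len 71.7058035721719 wid 61.116955430614176
piece centre in heel frame mm [1.58168475 1.53389194 4.09057275] y from straight corners 2.0729639807647557
yaw err deg -0.7418070712696312
pos [ 0.57259074 -0.00899105  0.20842699] toolz [ 0.01532196  0.00146466 -0.99988154] F [-10.37636699   9.80908534  36.15310245] t 17.4 grip 55.4681271314621
```

```bash
python3 -m pendant '[{"claw":1,"slide":[0,0,0.05],"twist":0},{"claw":1,"slide":[0,0,0.1],"twist":0},{"claw":1,"slide":[0,0,0.15],"twist":0},{"claw":1,"slide":[0,0,0.15],"twist":0},{"claw":1,"slide":[0,0,0.15],"twist":0},{"claw":1,"slide":[0,0,0.15],"twist":0},{"claw":1,"slide":[0,0,0.15],"twist":0},{"claw":1,"slide":[0,0,0.15],"twist":0}]'; python3 m5.py
```

```text
time: 18.4
ee_pos: [0.5726, -0.009, 0.2084]
orientation: [-1.806, 2.553, -0.013]
wrist_force: [-12.4, 12.3, 41.4]
gripper_width: 0.712
finger_force: 56.0
piece tilt 22.27046306444999 dir -109.41184231643038 angle to heel n 0.23197918225486883 about ey,ex comps 0.2295600679884476 -0.03340991062606848 sd 0.0004288312534397524 7410
rows 290 378 cols 235 393 len 71.2083942003738 wid 61.26460000045492
piece centre in heel frame mm [1.30849229 1.57741497 4.06837236] y from straight corners 2.109129842190847
yaw err deg -0.7525352016504105
pos [ 0.57262021 -0.00899929  0.20836746] toolz [ 0.01658445  0.00147844 -0.99986138] F [-12.1067058   10.84491023  40.70388142] t 18.45 grip 56.00935220718384
```

Another 1.5 mm of commanded travel only raised the force: tilt stays at 22.3° and height at 4.1 mm, so the piece is flush. It sits about 1.5 mm off centre. I'll hold it there for 3 s.

```bash
python3 -m pendant '[{"claw":1,"slide":[0,0,0],"twist":0},{"claw":1,"slide":[0,0,0],"twist":0},{"claw":1,"slide":[0,0,0],"twist":0},{"claw":1,"slide":[0,0,0],"twist":0},{"claw":1,"slide":[0,0,0],"twist":0},{"claw":1,"slide":[0,0,0],"twist":0},{"claw":1,"slide":[0,0,0],"twist":0},{"claw":1,"slide":[0,0,0],"twist":0}]'; python3 -m pendant '[{"claw":1,"slide":[0,0,0],"twist":0},{"claw":1,"slide":[0,0,0],"twist":0},{"claw":1,"slide":[0,0,0],"twist":0},{"claw":1,"slide":[0,0,0],"twist":0},{"claw":1,"slide":[0,0,0],"twist":0},{"claw":1,"slide":[0,0,0],"twist":0},{"claw":1,"slide":[0,0,0],"twist":0},{"claw":1,"slide":[0,0,0],"twist":0}]'; python3 -m pendant '[{"claw":1,"slide":[0,0,0],"twist":0},{"claw":1,"slide":[0,0,0],"twist":0},{"claw":1,"slide":[0,0,0],"twist":0},{"claw":1,"slide":[0,0,0],"twist":0},{"claw":1,"slide":[0,0,0],"twist":0},{"claw":1,"slide":[0,0,0],"twist":0},{"claw":1,"slide":[0,0,0],"twist":0},{"claw":1,"slide":[0,0,0],"twist":0}]'; python3 m5.py
python3 - <<'E'
from h import *
a,b=cam('scene'),cam('side')
f=lambda c,u,v: cv2.resize(c['image'][v-60:v+60,u-60:u+60],(400,400),interpolation=cv2.INTER_CUBIC)
o=np.hstack([f(a,318,210),f(b,327,228)])
cv2.imwrite('pics/end.png',np.clip(o*1.7,0,255).astype(np.uint8)[:,:,::-1])
E
```

```text
time: 19.45
ee_pos: [0.5726, -0.009, 0.2084]
orientation: [-1.806, 2.553, -0.013]
wrist_force: [-13.3, 11.3, 40.3]
gripper_width: 0.717
finger_force: 56.0
time: 20.45
ee_pos: [0.5726, -0.009, 0.2084]
orientation: [-1.806, 2.553, -0.013]
wrist_force: [-12.6, 11.8, 40.8]
gripper_width: 0.712
finger_force: 56.0
time: 21.45
ee_pos: [0.5726, -0.009, 0.2084]
orientation: [-1.806, 2.553, -0.013]
wrist_force: [-12.4, 11.9, 40.6]
gripper_width: 0.711
finger_force: 56.0
piece tilt 22.237020725807078 dir -109.42681201403379 angle to heel n 0.2644500695857762 about ey,ex comps 0.2629946940770677 -0.027697176587390116 sd 0.0004373856246773131 7422
rows 290 378 cols 235 393 len 71.1379288667117 wid 61.281730225284974
piece centre in heel frame mm [1.31224245 1.56120814 4.05910429] y from straight corners 2.094726535917228
yaw err deg -0.757321982017232
pos [ 0.57261632 -0.00898784  0.20838983] toolz [ 0.01659145  0.00144866 -0.9998613 ] F [-12.52369956  11.58726477  40.79337051] t 21.5 grip 56.008286476135254
```

View pics/end.png

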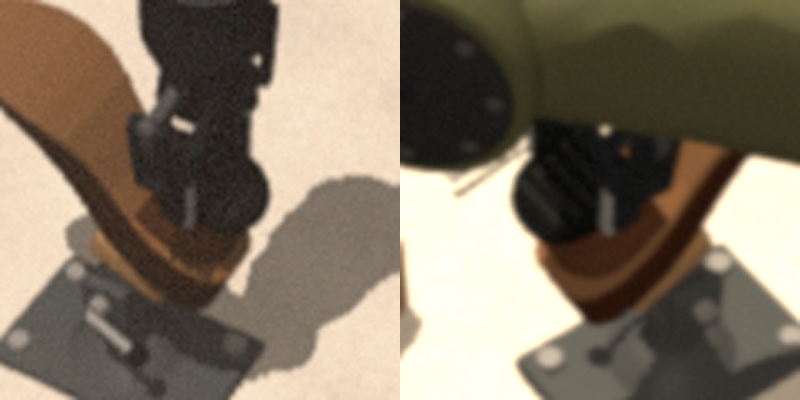

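The shoe is unmoved on its jack. The piece sits flush with an even overhang: its back edge is at column 270 against the heel's 257 in the scene view, and at 513 against 530 in the side view.

```bash
python3 -c "
from bench import job_done; print(job_done())"
```

```text
the job is handed in; nothing more can be done
None
```

I pressed the large heel piece flush on the heel, about 1.5 mm off centre by my measurement, held it there for over 3 s at about 40 N, and handed the job in still gripped and pressing; the handover gave no verdict.

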